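Turn a flat case over onto the tag reader by tipping it up against the reader's edge

ROBOT

A 7-joint arm with a two-finger parallel gripper is mounted at the origin on the work surface. World frame = base frame: x ahead of the robot, y to its left, z up, the work surface at z = 0. Lengths are in m, angles in rad, forces in N, time in s.
With the tool pointing down it reaches from about 0.35 to 0.9 m from the base axis. Payload 19.9 kg.
Tool frame: the origin (TCP) lies between the finger pads; the fingertips stand 11 mm ahead of it and the grasp point (between the pads) lies 8 mm behind it; z points along the fingers, y is the line along which they close (so a half turn about z gives the same grasp; the last joint's range is limited). The gripper opens to 94 mm and grips with 3 to 60 N. Pads are 16 mm wide; open, the fingers measure 119 mm over their backs; the gripper's body (75 mm by 177 mm) begins 78 mm behind the grasp point.
Start: joints at [-1.371, 0.417, -0.01, 1.614, 0.005, 1.111, -0.053], TCP at [0.15, 0.607, 0.216] pointing down, gripper open.
Joint ranges: [-2.81, 2.81], [-0.39, 2.02], [-1.27, 1.25], [0.06, 2.57], [-1.19, 4.33], [0.19, 2], [-2.82, 2.82]. Speed limits (rad/s): [1.89, 1.89, 2.39, 2.39, 3.01, 3.01, 3.01].

INTERFACE

Orientations are given as a rotation vector (axis times angle).
In Python, from station import robot gives the robot as it stands. The module is installed in compiled form; this text tells all that it offers.
- The arm moves only by the tool drive_tool, never from a script. Its argument "commands" is a list that holds one entry, the list of rows, each a list of 7 numbers: the shift along the world's x, y, z normalised to -1 to 1, where 1 is 0.04 m, then the turn, a rotation vector about the world's x, y, z normalised to -1 to 1, where 1 is 0.12 rad, then the closure, from -1 (fully open) to 1 (shut). A call has 1 to 20 rows; each row shifts and turns the commanded pose from where the row before left it; what a row does not reach is not made up. A row lasts 1/12 s, in which the tool goes at most 41.7 mm and 7.16 degrees, less where a joint would pass 70% of its speed; a pose out of reach is approached as far as the arm can. A call with a number of a shift or a turn outside -1 to 1 is refused whole. A call with a gripper value outside its range is refused whole. The fingers move at their own pace and stop on an object; the grip force is fixed at half the most. Time passes only in rows, so rows that do not move let the fingers close. It gives the time, the measured TCP pose, the force, the opening and the grip force at its end, in the units of the state.
- robot.read_state(): the state, without advancing time (a new reading comes with each control period).
- robot.grab_frame(name): name is "side" or "top" or "wrist"; returns a dict with "pixels" (400x640x3 uint8, blue, green, red), "depth" (400x640 float32, m along the optical axis (not along the pixel's ray), 0 where there is no reading), "fx", "fy", "cx", "cy" (pixels), "rvec" (rotation vector, rad) and "tvec" (3), from world to camera coordinates, as OpenCV has them. Camera axes: x right, y down, z forward; pixel columns grow to the right and rows downward; lengths in m; the calibration is good to about 2 mm. A picture is of the moment at which its call begins.
- robot.hand_in(): hands the job in; it is judged then, once.
The state is a dict: "time": time; "joint_positions": joint angles; "qvel": joint speeds; "joint_torque": joint torques, N m; "position": TCP position; "orientation": TCP orientation; "contact_force": force on the tool from outside, world axes, zero at the start; "torque": the same for the moment, N m; "opening": opening from 0.0 (shut) to 1.0 (fully open); "grip_force": force on a finger pad.
Only numpy, scipy, OpenCV 4.12 (cv2) and the standard library are available. Lean on these libraries where they do the work, as an engineer would, in place of code of your own. Each camera call takes 0.05 s, during which the arm holds its last target. There are 200 camera calls.

TASK

The flat white-lidded case lies on the bench in front of the flat black tag reader with its tag label (the copper loops) on its lid, but the tag has to be read face down. With the fingertips, push the case against the near edge of the reader until it tips up on edge there and flips over onto the reader, then push it fully onto the reader, so that it lies flat, label side down, with no part over the reader's edge. Do not pick the case up or carry it at any time, and leave the bottles and the battery box where they stand.

Things in the scene. Friction and masses are not known exactly. Their poses are not given: they have to be found in the camera images.
- case_center (a point): centre (half-way up) of the loose flat snap-lid case: hard plastic, 80 mm (its x) by 120 mm (its y) by 12 mm (its z) overall. Starts flat on the bench, z axis up: white lid on top with a tag label of copper loops at its middle; a black bar code on the underside (-z). The +x long edge faces the reader, up to 0.4 rad askew
- case: the same case, 60 to 130 g; origin at the centre of its underside. The lid, 6 mm thick with rounded 120 mm edges (radius 3 mm), is the full 80 x 120 mm; the grey tray under it is 6 mm deep and set in 10 mm all round. Pushed home, the lid's far edge meets the reader's edge. Fingers grip it like rubber: pressing lightly (3 to 5 N) and moving up in an arc they raise its near edge
- corner_a (a point): point on the case at its corner (+x, +y), half-way up its thickness; axes as case_center
- corner_b (a point): point on the case at its corner (+x, -y), half-way up its thickness; axes as case_center
- corner_c (a point): point on the case at its corner (-x, +y), half-way up its thickness; axes as case_center
- corner_d (a point): point on the case at its corner (-x, -y), half-way up its thickness; axes as case_center
- reader: flat desktop tag reader, a dark slab, smooth plastic sides, black rubber top, 190 mm (its x) by 260 mm (its y) and 15 mm thick, fixed to the bench, upright edges, thin grey outline printed on its flat top. Origin at the centre of its underside on the bench (z = 0); its x axis points away from the robot, so its near edge, the one to tip the case against, is the face at x = -95 mm, 15 mm high, along its y
- dropper_big: bystander: closed dropper bottle, 34 mm in diameter, 95 mm tall, standing on the bench; origin at the centre of its base
- dropper_small: bystander: closed dropper bottle, 27 mm in diameter, 72 mm tall, standing on the bench; origin at the centre of its base
- battery_box: bystander: black battery box 28 x 50 x 85 mm with a round tank on top, 125 mm tall in all, standing on the bench; origin at the centre of its base

How it is judged:
By the outcome, as a careful person would: the job done as asked, in the order asked, and still so for the second after the job is handed in, with the robot touching nothing.
It also fails if it takes over 64 s, if anything falls off the work surface, if the arm or the gripper's body presses on something with over 40 N, if the wrist force passes 120 N, or if a joint passes its speed limit or range.

## Working session

There is one attempt and no reset: what is moved stays moved. The work goes in short steps, Python scripts to look and compute and a tool call to move; the robot and the scene stay as the last step left them, time stands still between calls to the robot, and variables do not carry over. Pictures are saved under pics/ and viewed, at most 10 in all, crops included, and the job is handed in when it is done.

Besides the shell and the picture viewer there is one more tool, called as a command line: name --argument value ..., lists and objects as JSON in quotes. drive_tool: Moves the arm, as the interface text tells. Its arguments: {"type":"object","properties":{"commands":{"type":"array","items":{"type":"array","items":{"type":"array","items":{"type":"number","minimum":-1,"maximum":1}}}}},"required":["commands"]}

```bash
mkdir -p pics
cat > h.py <<'E'
import numpy as np, cv2
from station import robot
def grab(n):
    f=robot.grab_frame(n); R=cv2.Rodrigues(np.array(f["rvec"],float))[0]; t=np.array(f["tvec"],float).ravel()
    d=f["depth"]; v,u=np.mgrid[:400,:640]
    P=np.stack([(u-f["cx"])/f["fx"]*d,(v-f["cy"])/f["fy"]*d,d],-1)
    f["W"]=(P-t)@R; f["W"][d==0]=np.nan
    return f
def st():
    s=robot.read_state()
    for k in("time","joint_positions","position","orientation","contact_force","opening"):print(k,np.round(s[k],4))
E
python3 - <<'E'
from h import *
st()
a=grab("top");b=grab("side")
cv2.imwrite("pics/top0.png",a["pixels"]);cv2.imwrite("pics/side0.png",b["pixels"])
np.savez("/tmp/f0.npz",Wt=a["W"],pt=a["pixels"],Ws=b["W"],ps=b["pixels"])
E
```

```text
time 0.0
joint_positions [-1.3705  0.418  -0.0103  1.6142  0.0047  1.1107 -0.053 ]
position [0.1496 0.6065 0.2158]
orientation [-3.7890e-01 -3.1186e+00  2.0000e-03]
contact_force [ 0.1319 -0.2016  0.0348]
opening 1.0013
```

View pics/top0.png

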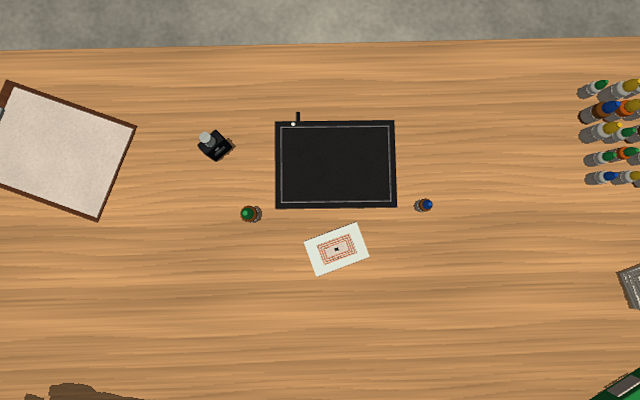

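View pics/side0.png

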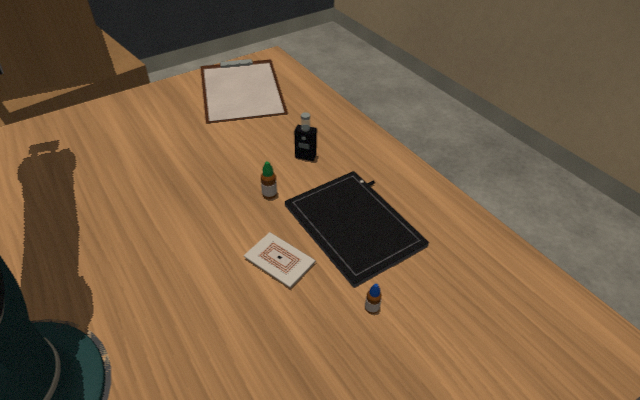

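The top view shows the reader at about (275–396, 121–208), and the case near (337, 249), turned by about 0.3 rad. The bottles are at (250, 213) and (425, 205), and the battery box is at (214, 146).

```bash
cat >> h.py <<'E'
def box(W,m):
    p=W[m]; p=p[np.isfinite(p).all(1)]; r=cv2.minAreaRect((p[:,:2]*1000).astype(np.float32)); return r,cv2.boxPoints(r).round(1).tolist(),np.median(p[:,2]).round(4)
E
python3 - <<'E'
from h import *
z=np.load("/tmp/f0.npz")
for k in "ts":
    W=z["W"+k];p=z["p"+k].astype(int);mn=p.min(2);mx=p.max(2)
    x,y,h=W[...,0],W[...,1],W[...,2]
    m=(h>.006)&(h<.02)&(x>.2)&(x<1.)&(abs(y)<.3)
    def big(m):
        n,l,s,c=cv2.connectedComponentsWithStats(cv2.morphologyEx(m.astype(np.uint8),cv2.MORPH_OPEN,np.ones((3,3))));return l==1+np.argmax(s[1:,4])
    print(k,"case",box(W,big((mn>150)&m)))
    print(k,"reader",box(W,big((mx<80)&m)))
    t=(h>.03)&(h<.15)&(x>.35)&(x<1.)&(abs(y)<.4)
    n,l,s,c=cv2.connectedComponentsWithStats(t.astype(np.uint8))
    for i in range(1,n):
        if s[i,4]>20: q=W[l==i];print("obj",q.min(0).round(3),q.max(0).round(3))
E
```

```text
t case (((487.1158447265625, 9.559059143066406), (78.69446563720703, 119.50326538085938), 18.61777687072754), [[430.79998779296875, 53.599998474121094], [468.8999938964844, -59.599998474121094], [543.5, -34.5], [505.29998779296875, 78.69999694824219]], np.float64(0.012))
t reader (((668.9627685546875, 5.199256896972656), (258.0302429199219, 189.69528198242188), 89.18376922607422), [[572.2999877929688, -122.5], [762.0, -125.19999694824219], [765.5999755859375, 132.89999389648438], [576.0, 135.60000610351562]], np.float64(0.0151))
obj [0.682 0.228 0.03 ] [0.731 0.281 0.127]
obj [ 0.56  -0.187  0.031] [ 0.586 -0.161  0.074]
obj [0.548 0.17  0.032] [0.581 0.202 0.097]
s case (((487.24847412109375, 8.847572326660156), (76.81568145751953, 118.22103881835938), 18.76158332824707), [[431.8999938964844, 52.5], [469.8999938964844, -59.5], [542.5999755859375, -34.79999923706055], [504.6000061035156, 77.19999694824219]], np.float64(0.0111))
s reader (((676.7962646484375, 4.85943603515625), (263.4707946777344, 206.70166015625), 88.8453140258789), [[570.7999877929688, -124.80000305175781], [777.5, -128.89999389648438], [782.7999877929688, 134.5], [576.0999755859375, 138.6999969482422]], np.float64(0.0141))
obj [0.682 0.225 0.03 ] [0.733 0.28  0.126]
obj [0.549 0.166 0.03 ] [0.583 0.197 0.096]
obj [ 0.562 -0.191  0.03 ] [ 0.587 -0.166  0.074]
```

drive_tool --commands '[[[0.34,-0.774,-0.145,0,0,0.236,-0.5],[0.34,-0.774,-0.145,0,0,0.236,-0.5],[0.34,-0.774,-0.145,0,0,0.236,-0.5],[0.34,-0.774,-0.145,0,0,0.236,-0.5],[0.34,-0.774,-0.145,0,0,0.236,-0.5],[0.34,-0.774,-0.145,0,0,0.236,-0.5],[0.34,-0.774,-0.145,0,0,0.236,-0.5],[0.34,-0.774,-0.145,0,0,0.236,-0.5],[0.34,-0.774,-0.145,0,0,0.236,-0.5],[0.34,-0.774,-0.145,0,0,0.236,-0.5],[0.34,-0.774,-0.145,0,0,0.236,-0.5],[0.34,-0.774,-0.145,0,0,0.236,-0.5],[0.34,-0.774,-0.145,0,0,0.236,-0.5],[0.34,-0.774,-0.145,0,0,0.236,-0.5],[0.34,-0.774,-0.145,0,0,0.236,-0.5],[0.34,-0.774,-0.145,0,0,0.236,-0.5],[0.34,-0.774,-0.145,0,0,0.236,-0.5],[0.34,-0.774,-0.145,0,0,0.236,-0.5],[0.34,-0.774,-0.145,0,0,0.236,-0.5],[0.34,-0.774,-0.145,0,0,0.236,-0.5]]]'

```text
time: 1.77
position: [0.4219, -0.014, 0.1001]
orientation: [-0.51, 3.1, -0.0]
contact_force: [0.3, 0.5, 0.1]
opening: 0.754
grip_force: 0.0
```

drive_tool --commands '[[[0,0,-0.5,0,0,0,-0.5],[0,0,-0.5,0,0,0,-0.5],[0,0,-0.5,0,0,0,-0.5],[0,0,-0.4,0,0,0,-0.5],[0,0,-0.2,0,0,0,-0.5],[0,0,-0.05,0,0,0,-0.5],[0,0,0,0,0,0,-0.5]]]'

```text
time: 2.35
position: [0.4215, -0.0125, 0.0144]
orientation: [0.507, -3.1, 0.0]
contact_force: [0.2, -0.6, 0.2]
opening: 0.751
grip_force: 0.0
```

drive_tool --commands '[[[0.12,0.04,0,0,0,0,-0.5],[0.12,0.04,0,0,0,0,-0.5],[0.12,0.04,0,0,0,0,-0.5],[0.12,0.04,0,0,0,0,-0.5],[0.07,0.02,0,0,0,0,-0.5],[0.07,0.02,0,0,0,-0.235,-0.5],[0.07,0.02,0,0,0,-0.235,-0.5],[0.07,0.02,0,0,0,-0.235,-0.5],[0.07,0.02,0,0,0,-0.235,-0.5],[0.07,0.02,0,0,0,-0.235,-0.5],[0.07,0.02,0,0,0,-0.235,-0.5],[0.07,0.02,0,0,0,-0.235,-0.5],[0.07,0.02,0,0,0,-0.235,-0.5],[0.07,0.02,0,0,0,-0.235,-0.5],[0.07,0.02,0,0,0,-0.235,-0.5],[0.07,0.02,0,0,0,-0.235,-0.5],[0.07,0.02,0,0,0,-0.235,-0.5]]]'

```text
time: 3.77
position: [0.4775, 0.0045, 0.0144]
orientation: [-0.026, -3.141, 0.0]
contact_force: [-0.4, 0.0, 0.5]
opening: 0.751
grip_force: 0.1
```

```bash
cat >> h.py <<'E'
def case(k="top"):
    f=grab(k);W=f["W"];p=f["pixels"].astype(int);x,y,h=np.moveaxis(W,-1,0)
    m=(h>.006)&(h<.1)&(x>.4)&(x<.8)&(abs(y)<.12)&(p.min(2)>140)
    print(k,box(W,m),m.sum());return f
E
python3 - <<'E'
from h import *
case("top");f=case("side");st()
cv2.imwrite("pics/s1.png",cv2.resize(f["pixels"][150:350,180:460],None,fx=2.5,fy=2.5))
E
```

```text
top (((619.1411743164062, 63.38348388671875), (280.7010498046875, 123.59725189208984), 36.65553665161133), [[469.70001220703125, 29.200000762939453], [543.4000244140625, -70.0], [768.5999755859375, 97.5999984741211], [694.7999877929688, 196.8000030517578]], np.float64(0.0121)) 713
side (((623.724365234375, 48.25750732421875), (273.2279052734375, 94.3929214477539), 37.12300109863281), [[486.29998779296875, 3.4000000953674316], [543.2999877929688, -71.80000305175781], [761.0999755859375, 93.0999984741211], [704.2000122070312, 168.3000030517578]], np.float64(0.0111)) 259
time 3.8667
joint_positions [-0.4013  0.5041  0.3921  2.123  -0.3462  0.5744  1.7956]
position [0.4777 0.0045 0.0144]
orientation [ 2.4100e-02  3.1412e+00 -4.0000e-04]
contact_force [-1.7211  1.2937 -0.8199]
opening 0.7495
```

View pics/s1.png

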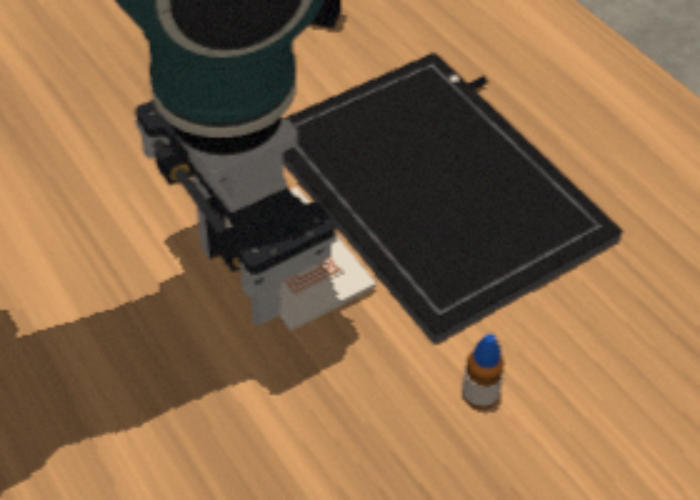

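The case is square to the reader and lies between the fingers and the reader, with about 8 mm still to go.

drive_tool --commands '[[[0.03,0,0,0,0,0,-0.5],[0.03,0,0,0,0,0,-0.5],[0.03,0,0,0,0,0,-0.5],[0.03,0,0,0,0,0,-0.5],[0.02,0,0,0,0,0,-0.5],[0.02,0,0,0,0,0,-0.5]]]'

```text
time: 4.37
position: [0.4837, 0.0044, 0.0144]
orientation: [0.022, 3.141, -0.0]
contact_force: [-0.6, 0.6, -1.1]
opening: 0.75
grip_force: 0.2
```

drive_tool --commands '[[[0.02,0,0,0,0,0,-0.5],[0.02,0,0,0,0,0,-0.5]]]'

```text
time: 4.53
position: [0.4853, 0.0044, 0.0144]
orientation: [-0.022, -3.142, 0.0]
contact_force: [-0.1, 0.6, 0.5]
opening: 0.753
grip_force: 0.2
```

drive_tool --commands '[[[0.02,0,0,0,0,0,-0.5],[0.02,0,0,0,0,0,-0.5]]]'

```text
time: 4.7
position: [0.4862, 0.0044, 0.0143]
orientation: [-0.022, -3.14, -0.0]
contact_force: [-6.6, 0.8, 2.7]
opening: 0.75
grip_force: 3.4
```

drive_tool --commands '[[[0.01,0,0,0,0,0,-0.5],[0,0,0,0,0,0,-0.5]]]'

```text
time: 4.87
position: [0.4862, 0.0044, 0.0142]
orientation: [-0.022, -3.139, -0.0]
contact_force: [-6.2, 0.7, 3.6]
opening: 0.75
grip_force: 3.0
```

Contact with the reader edge is firm at about 6 N. I'm starting the arc.

drive_tool --commands '[[[0.001,0,0.05,0,0,0,-0.5],[0.003,0,0.05,0,0,0,-0.5],[0.004,0,0.05,0,0,0,-0.5],[0.005,0,0.05,0,0,0,-0.5],[0.007,0,0.05,0,0,0,-0.5],[0.008,0,0.05,0,0,0,-0.5]]]'

```text
time: 5.37
position: [0.4871, 0.0044, 0.0262]
orientation: [-0.022, -3.139, -0.0]
contact_force: [-6.9, 0.9, -0.8]
opening: 0.751
grip_force: 3.7
```

Run:
```python
from h import *
f=grab("side");st()
W=f["W"];p=f["pixels"].astype(int);x,y,h=np.moveaxis(W,-1,0)
m=(h>.004)&(h<.1)&(x>.48)&(x<.575)&(y<-.02)&(y>-.07)&(p.min(2)>110)
q=W[m];print(m.sum(),np.polyfit(q[:,0],q[:,2],1),q.min(0),q.max(0))
cv2.imwrite("pics/s2.png",cv2.resize(f["pixels"][150:350,180:460],None,fx=2.5,fy=2.5))
```

```text
time 5.4167
joint_positions [-0.4083  0.4948  0.4054  2.0956 -0.3314  0.6142  1.7843]
position [0.4872 0.0044 0.0265]
orientation [-2.1800e-02 -3.1391e+00 -1.0000e-04]
contact_force [-7.8402  0.8319  1.6262]
opening 0.75
193 [-0.16043215  0.10328145] [ 0.54160106 -0.05840521  0.00911775] [ 0.57305395 -0.02001851  0.0180595 ]
```

View pics/s2.png

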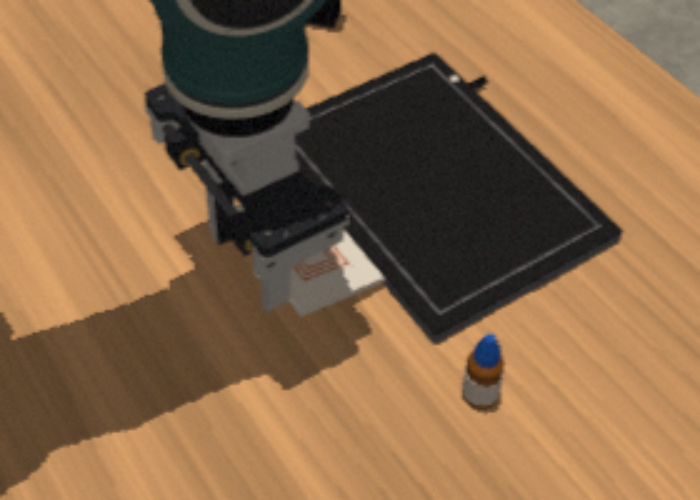

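The lid slopes by 0.16 (about 9°), so the case is lifting with the fingers as planned.

drive_tool --commands '[[[0.013,0,0.072,0,0,0,-0.5],[0.018,0,0.072,0,0,0,-0.5],[0.021,0,0.07,0,0,0,-0.5],[0.026,0,0.07,0,0,0,-0.5]]]'

```text
time: 5.75
position: [0.4904, 0.0044, 0.0377]
orientation: [-0.022, -3.139, -0.0]
contact_force: [-6.6, -0.2, 2.3]
opening: 0.749
grip_force: 3.4
```

drive_tool --commands '[[[0.029,0,0.067,0,0,0,-0.5],[0.033,0,0.066,0,0,0,-0.5],[0.035,0,0.064,0,0,0,-0.5],[0.039,0,0.063,0,0,0,-0.5]]]'

```text
time: 6.08
position: [0.4958, 0.0044, 0.0481]
orientation: [-0.022, -3.139, -0.0]
contact_force: [-8.0, 0.2, 5.2]
opening: 0.745
grip_force: 4.1
```

```bash
cat >> h.py <<'E'
def tilt():
    f=grab("side");st()
    W=f["W"];p=f["pixels"].astype(int);x,y,h=np.moveaxis(W,-1,0)
    m=(h>.004)&(h<.12)&(x>.48)&(x<.62)&(y<-.02)&(y>-.07)&(p.min(2)>110)&(np.ptp(p,axis=2)<60)
    q=W[m]
    if len(q)>20:
        w,v=np.linalg.eigh(np.cov((q-q.mean(0)).T));print(len(q),"normal",v[:,0].round(3),"tilt",np.degrees(np.arctan2(abs(v[0,0]),abs(v[2,0]))),q.min(0),q.max(0))
    return f
E
python3 - <<'E'
from h import *
f=tilt()
E
```

```text
time 6.1333
joint_positions [-0.4245  0.4666  0.428   2.0676 -0.3061  0.6692  1.7627]
position [0.4962 0.0044 0.0485]
orientation [-2.1800e-02 -3.1396e+00 -2.0000e-04]
contact_force [-9.8451  0.4438  6.2275]
opening 0.7486
101 normal [-0.533  0.027 -0.846] tilt 32.24015519161731 [ 0.55125763 -0.05789531  0.00471214] [ 0.57375743 -0.02017478  0.01958887]
```

drive_tool --commands '[[[0.028,0,0.065,0,0,0,-0.5],[0.043,0,0.062,0,0,0,-0.5],[0.046,0,0.063,0,0,0,-0.5],[0.05,0,0.063,0,0,0,-0.5]]]'

```text
time: 6.47
position: [0.5039, 0.0044, 0.0586]
orientation: [0.022, 3.141, -0.0]
contact_force: [-1.5, 0.1, 0.8]
opening: 0.751
grip_force: 0.9
```

Run:
```python
from h import *
f=tilt()
```

```text
time 6.5167
joint_positions [-0.4293  0.4586  0.4366  2.0458 -0.2963  0.6956  1.7539]
position [0.5046 0.0044 0.0591]
orientation [ 0.0217  3.1403 -0.    ]
contact_force [-0.8866  0.384   1.7065]
opening 0.7504
48 normal [ 0.68  -0.008  0.733] tilt 42.835310677005246 [ 0.55907675 -0.05629679  0.00403083] [ 0.57310014 -0.02038832  0.01810042]
```

drive_tool --commands '[[[0.06,0,0.063,0,0,0,-0.5],[0.058,0,0.062,0,0,0,-0.5],[0.06,0,0.058,0,0,0,-0.5],[0.063,0,0.055,0,0,0,-0.5]]]'

```text
time: 6.85
position: [0.5137, 0.0044, 0.0681]
orientation: [0.022, 3.141, -0.0]
contact_force: [-1.8, -0.1, 0.6]
opening: 0.747
grip_force: 0.4
```

Run:
```python
from h import *
f=tilt()
```

```text
time 6.9
joint_positions [-0.4309  0.4569  0.4428  2.0183 -0.2889  0.7251  1.7472]
position [0.5143 0.0044 0.0685]
orientation [ 2.1600e-02  3.1404e+00 -1.0000e-04]
contact_force [0.684  0.3088 1.1508]
opening 0.7511
```

drive_tool --commands '[[[0.075,0,0.053,0,0,0,-0.5],[0.073,0,0.05,0,0,0,-0.5],[0.074,0,0.047,0,0,0,-0.5],[0.075,0,0.045,0,0,0,-0.5]]]'

```text
time: 7.23
position: [0.5255, 0.0044, 0.0758]
orientation: [0.022, 3.141, -0.0]
contact_force: [0.1, 0.4, 0.6]
opening: 0.748
grip_force: 0.2
```

Run:
```python
from h import *
f=tilt()
cv2.imwrite("pics/s3.png",cv2.resize(f["pixels"][150:350,180:460],None,fx=2.5,fy=2.5))
```

```text
time 7.2833
joint_positions [-0.4291  0.4622  0.4464  1.9858 -0.2852  0.7531  1.7433]
position [0.5261 0.0044 0.0762]
orientation [ 2.1500e-02  3.1407e+00 -1.0000e-04]
contact_force [-0.661  -0.2496 -0.0432]
opening 0.7467
```

View pics/s3.png

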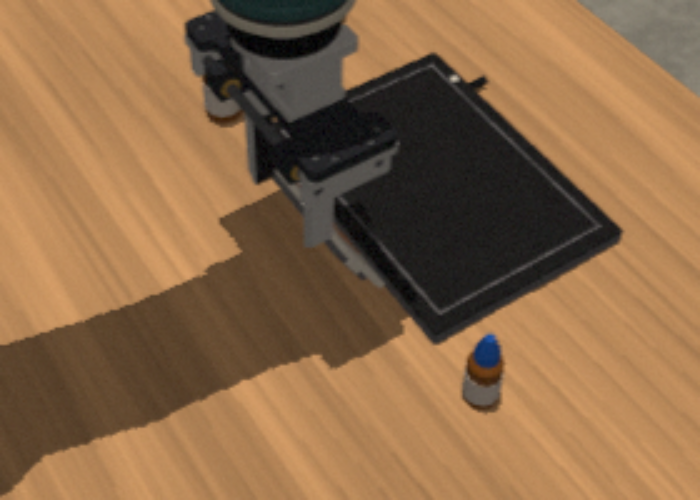

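The case is up at about 62°, resting on the fingers, and the bottles are untouched.

drive_tool --commands '[[[0.077,0,0.04,0,0,0,-0.5],[0.078,0,0.035,0,0,0,-0.5],[0.078,0,0.03,0,0,0,-0.5],[0.078,0,0.025,0,0,0,-0.5],[0.078,0,0.015,0,0,0,-0.5],[0.078,0,0.01,0,0,0,-0.5],[0.078,0,0,0,0,0,-0.5],[0.078,0,0,0,0,0,-0.5]]]'

```text
time: 7.95
position: [0.5504, 0.0044, 0.0818]
orientation: [0.022, 3.141, -0.0]
contact_force: [0.7, 0.8, -0.1]
opening: 0.752
grip_force: 0.1
```

Run:
```python
from h import *
f=tilt()
cv2.imwrite("pics/s4.png",cv2.resize(f["pixels"][150:350,180:460],None,fx=2.5,fy=2.5))
```

```text
time 8.0
joint_positions [-0.4172  0.4912  0.4451  1.922  -0.2895  0.7907  1.7445]
position [0.5508 0.0044 0.0818]
orientation [ 2.1600e-02  3.1412e+00 -3.0000e-04]
contact_force [0.1695 0.2364 0.3441]
opening 0.7522
```

View pics/s4.png

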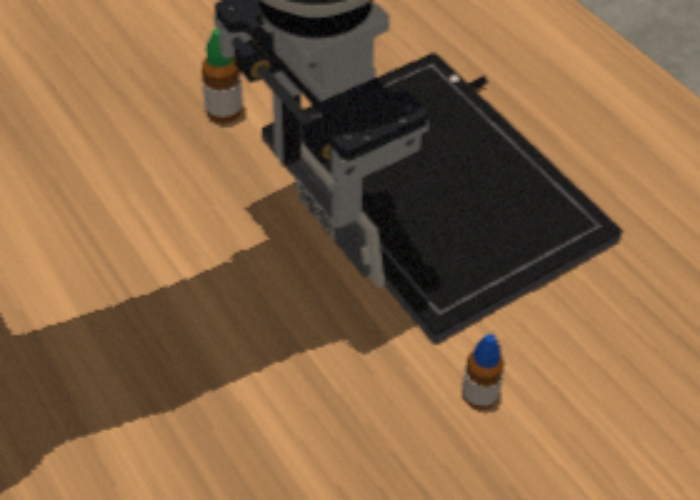

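The case stands nearly vertical against the reader edge. I'm pushing it over.

drive_tool --commands '[[[0.075,0,0,0,0,0,-0.5],[0.075,0,0,0,0,0,-0.5],[0.075,0,0,0,0,0,-0.5],[0.075,0,0,0,0,0,-0.5],[0.075,0,0,0,0,0,-0.5],[0.075,0,0,0,0,0,-0.5],[0.075,0,0,0,0,0,-0.5],[0.075,0,0,0,0,0,-0.5],[0.075,0,0,0,0,0,-0.5],[0.075,0,0,0,0,0,-0.5],[0,0,0,0,0,0,-0.5],[0,0,0,0,0,0,-0.5]]]'

```text
time: 9.0
position: [0.5801, 0.0044, 0.0818]
orientation: [-0.022, -3.141, 0.0]
contact_force: [0.3, -0.3, 0.1]
opening: 0.749
grip_force: 0.0
```

Run:
```python
from h import *
f=grab("side");st();W=f["W"]
cv2.imwrite("pics/s5.png",cv2.resize(f["pixels"][150:350,180:460],None,fx=2.5,fy=2.5))
```

```text
time 9.05
joint_positions [-0.3988  0.536   0.4389  1.8483 -0.3004  0.8229  1.7494]
position [0.58   0.0044 0.0818]
orientation [-2.1700e-02 -3.1414e+00  2.0000e-04]
contact_force [ 0.4234 -0.5432  0.0352]
opening 0.7529
```

View pics/s5.png

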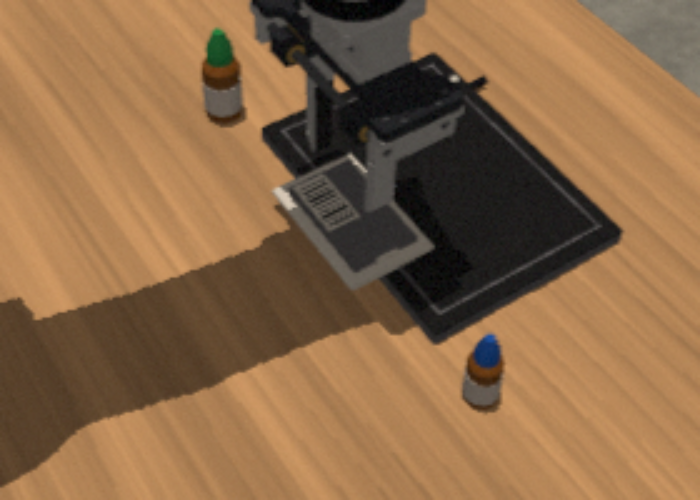

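The case has flipped: the bar code is up and it lies flat on the reader, overhanging the near edge. I'm backing off behind it.

drive_tool --commands '[[[-0.2,0,0.3,0,0,0,-0.5],[-0.7,0,0.3,0,0,0,-0.5],[-0.7,0,0,0,0,0,-0.5],[-0.5,0,0,0,0,0,-0.5],[-0.2,0,0,0,0,0,-0.5],[0,0,0,0,0,0,-0.5]]]'

```text
time: 9.55
position: [0.487, 0.0046, 0.1061]
orientation: [-0.021, -3.141, -0.001]
contact_force: [0.5, 0.5, 1.0]
opening: 0.751
grip_force: 0.0
```

```bash
cat >> h.py <<'E'
def final(k):
    f=grab(k);W=f["W"];p=f["pixels"].astype(int);x,y,h=np.moveaxis(W,-1,0)
    m=(h>.018)&(h<.032)&(x>.53)&(x<.78)&(abs(y)<.12)
    m=cv2.morphologyEx(m.astype(np.uint8),cv2.MORPH_OPEN,np.ones((3,3)))
    n,l,s,c=cv2.connectedComponentsWithStats(m)
    print(k,box(W,l==1+np.argmax(s[1:,4])));return f
E
python3 - <<'E'
from h import *
final("top");final("side");st()
E
```

```text
top (((580.6876831054688, 3.9009056091308594), (119.756103515625, 78.36487579345703), 88.45198822021484), [[539.9000244140625, -54.900001525878906], [618.2000122070312, -57.0], [621.5, 62.70000076293945], [543.0999755859375, 64.80000305175781]], np.float64(0.0264))
side (((582.3018798828125, -1.3706398010253906), (115.346435546875, 79.67799377441406), 89.2441635131836), [[541.7000122070312, -58.5], [621.4000244140625, -59.599998474121094], [622.9000244140625, 55.79999923706055], [543.2000122070312, 56.79999923706055]], np.float64(0.0256))
time 9.65
joint_positions [-0.478   0.3535  0.4804  2.0574 -0.2296  0.7801  1.6984]
position [0.4891 0.0046 0.1061]
orientation [2.1300e-02 3.1405e+00 2.0000e-04]
contact_force [ 0.1856 -0.0932 -0.0145]
opening 0.7479
```

drive_tool --commands '[[[0.1,0,-0.5,0,0,0,-0.5],[0.1,0,-0.5,0,0,0,-0.5],[0.1,0,-0.5,0,0,0,-0.5],[0.1,0,-0.3,0,0,0,-0.5],[0.1,0,-0.1,0,0,0,-0.5],[0.1,0,-0.04,0,0,0,-0.5],[0,0,0,0,0,0,-0.5]]]'

```text
time: 10.23
position: [0.5134, 0.0042, 0.0283]
orientation: [0.022, 3.141, -0.001]
contact_force: [0.1, -0.1, -0.6]
opening: 0.754
grip_force: 0.0
```

drive_tool --commands '[[[0.1,0,0,0,0,0,-0.5],[0.1,0,0,0,0,0,-0.5],[0.1,0,0,0,0,0,-0.5],[0.075,0,0,0,0,0,-0.5],[0.075,0,0,0,0,0,-0.5],[0.075,0,0,0,0,0,-0.5],[0.075,0,0,0,0,0,-0.5],[0.075,0,0,0,0,0,-0.5],[0.075,0,0,0,0,0,-0.5],[0.075,0,0,0,0,0,-0.5],[0.075,0,0,0,0,0,-0.5],[0.075,0,0,0,0,0,-0.5]]]'

```text
time: 11.23
position: [0.5513, 0.0044, 0.0282]
orientation: [-0.022, -3.141, 0.0]
contact_force: [-0.2, 0.1, 0.5]
opening: 0.751
grip_force: 0.2
```

Run:
```python
from h import *
final("side");st()
```

```text
side (((597.9205322265625, -36.489036560058594), (43.57111358642578, 81.20641326904297), 86.942138671875), [[556.2000122070312, -56.099998474121094], [637.2999877929688, -60.400001525878906], [639.5999755859375, -16.899999618530273], [558.5, -12.600000381469727]], np.float64(0.0249))
time 11.2833
joint_positions [-0.3812  0.5774  0.4027  1.9398 -0.3422  0.6906  1.7866]
position [0.5519 0.0044 0.0283]
orientation [ 2.1500e-02  3.1411e+00 -2.0000e-04]
contact_force [-0.9144  0.0228 -0.155 ]
opening 0.7473
```

It's sliding forward squarely, so I'll keep pushing.

drive_tool --commands '[[[0.075,0,0,0,0,0,-0.5],[0.075,0,0,0,0,0,-0.5],[0.075,0,0,0,0,0,-0.5],[0.075,0,0,0,0,0,-0.5],[0.075,0,0,0,0,0,-0.5],[0.075,0,0,0,0,0,-0.5],[0.075,0,0,0,0,0,-0.5],[0.075,0,0,0,0,0,-0.5],[0.075,0,0,0,0,0,-0.5],[0.075,0,0,0,0,0,-0.5],[0.075,0,0,0,0,0,-0.5],[0.075,0,0,0,0,0,-0.5],[0.075,0,0,0,0,0,-0.5],[0.075,0,0,0,0,0,-0.5],[0.075,0,0,0,0,0,-0.5],[0.075,0,0,0,0,0,-0.5],[0.075,0,0,0,0,0,-0.5],[0.075,0,0,0,0,0,-0.5],[0.075,0,0,0,0,0,-0.5],[0.05,0,0,0,0,0,-0.5]]]'

```text
time: 12.95
position: [0.6104, 0.0044, 0.0282]
orientation: [0.022, 3.141, -0.0]
contact_force: [-0.0, 0.8, -1.0]
opening: 0.745
grip_force: 0.2
```

drive_tool --commands '[[[-0.1,0,0,0,0,0,-0.5],[-0.4,0,0.1,0,0,0,-0.5],[-0.7,0,0.6,0,0,0,-0.5],[-0.7,0,0.8,0,0,0,-0.5],[-0.7,0,0.8,0,0,0,-0.5],[-0.3,0,0.4,0,0,0,-0.5],[0,0,0,0,0,0,-0.5],[0,0,0,0,0,0,-0.5]]]'

```text
time: 13.62
position: [0.4953, 0.0049, 0.1358]
orientation: [0.021, 3.139, 0.002]
contact_force: [0.2, -0.2, -0.6]
opening: 0.753
grip_force: 0.0
```

Run:
```python
from h import *
final("side");f=final("top");st()
f=grab("side")
cv2.imwrite("pics/s6.png",cv2.resize(f["pixels"][100:350,180:460],None,fx=2.3,fy=2.3))
```

```text
side (((658.4963989257812, 2.7548141479492188), (122.04080963134766, 80.43588256835938), 89.34729766845703), [[617.5999755859375, -57.79999923706055], [698.0, -58.70000076293945], [699.4000244140625, 63.29999923706055], [619.0, 64.19999694824219]], np.float64(0.0253))
top (((657.632568359375, 3.931720733642578), (119.73676300048828, 79.83023834228516), 88.60417175292969), [[616.2999877929688, -54.900001525878906], [696.0999755859375, -56.900001525878906], [699.0, 62.79999923706055], [619.2000122070312, 64.80000305175781]], np.float64(0.0262))
time 13.7167
joint_positions [-0.497   0.3193  0.5019  2.0221 -0.2026  0.848   1.6758]
position [0.4953 0.0046 0.1344]
orientation [-2.1200e-02 -3.1412e+00  2.0000e-04]
contact_force [ 0.5332  0.6675 -1.6381]
opening 0.7521
```

View pics/s6.png

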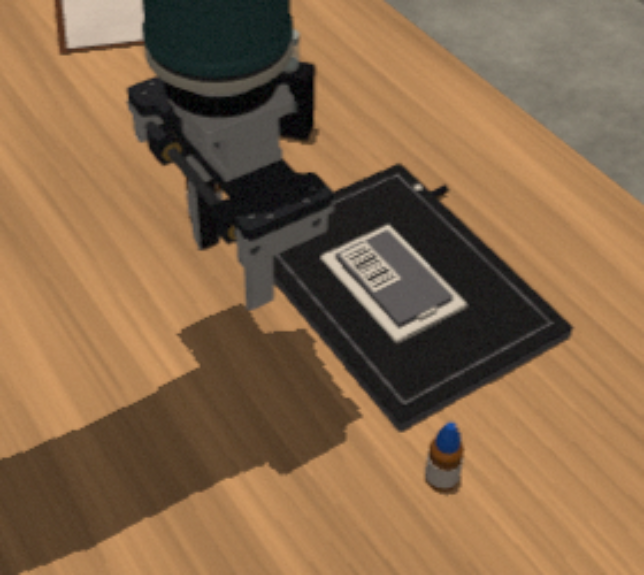

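The case lies flat, bar code up and label down, well inside the reader's outline (about 43 mm from the near edge), and the fingers are clear of it.

```bash
python3 -c "
from station import robot
print(robot.hand_in())"
```

```text
the job is handed in; nothing more can be done
None
```

I tipped the case over the reader's near edge with the fingertips and pushed it on; it lies flat, label side down and fully on the reader, the bottles and battery box weren't touched, and I handed the job in at about 14 s.

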